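# Turn the sorting tray face up onto its rest

### The arm

A 6-joint arm with a two-finger parallel gripper is mounted at the origin on a cart in front of the work surface, level with it; the furniture and walls round the work are solid. World frame = base frame: x ahead of the robot, y to its left, z up, the work surface at z = 0. Lengths are in m, angles in rad, forces in N, time in s.
With the tool pointing down it reaches from about 0.275 to 0.875 m from the base axis. Payload 12.5 kg.
Tool frame: the origin (TCP) lies on the centre line of the jaws, within the pads' length; the fingertips stand r.finger_overhang ahead of it and the grasp point (between the pads) lies 3 mm ahead of it (r.finger_overhang is the distance from the TCP to the fingertips, in m); z points along the fingers, y is the direction in which the jaws open and shut (so a half turn about z gives the same grasp; the last joint's range is limited). The gripper opens to 85 mm and grips with 20 to 120 N. Pads are 22 mm wide; open, the fingers measure 114 mm over their backs; the gripper's body (76 mm by 85 mm) begins 54 mm behind the grasp point. The pads swing forward as they close: fully open they stand 13 mm farther back than shut.
Start: joints at [-1.408, 0.351, 1.652, -0, 1.139, -0.085], TCP at [0.135, -0.533, 0.253] pointing down, gripper open.
Joint ranges: [-2.75, 2.75], [-0.79, 2.1], [0.01, 2.65], [-1.57, 4.71], [0.07, 3.14], [-2.87, 2.87]. Speed limits (rad/s): [2.22, 2.22, 2.79, 3.14, 3.14, 3.14].

### API

Orientations are given as a unit quaternion [x, y, z, w].
In Python, from cell import r, optics gives the robot as it stands. The module is installed in compiled form; this text tells all that it offers. Calls block until the motion is done:
- r.move_to(position, orientation): joint-space move of the TCP to a pose.
- r.move_linear(position, rot=None, vel=0.15): straight line of the TCP; rot=None keeps the orientation; vel is the mean speed in m/s.
- r.set_joints(angles): joint-space move.
- r.set_gripper(opening, squeeze=None): opening from 0.0 (shut) to 1.0 (fully open); squeeze is the grip in N (None keeps the last); returns when the fingers have stopped.
- r.sleep(seconds).
- r.inverse_kinematics(position, orientation): joint angles nearest the present ones, or None.
- optics.get_image(name): name is "scene" or "side" or "wrist"; returns a dict with "pixels" (420x560x3 uint8, red, green, blue), "depth" (420x560 float32, m along the optical axis (not along the pixel's ray), 0 where there is no reading), "fx", "fy", "cx", "cy" (pixels), "camera_from_world" (4x4, takes a point from world to camera coordinates); the wrist camera has in their place "mount" (4x4, takes a point from camera to tool coordinates, whose origin is the TCP and whose axes are the flange's). Camera axes: x right, y down, z forward; pixel columns grow to the right and rows downward; lengths in m; the calibration is good to about 2 mm. A picture is of the moment at which its call begins: read the wrist's pose just before it.
A pose or a line that the arm cannot do raises r.PlanningError and nothing moves.
- r.hand_in(): hands the job in, once; it reports no verdict.
Readings, each from a call of its own:
- r.current_t(): time.
- r.current_q(): joint angles.
- r.current_qvel(): joint speeds.
- r.current_effort(): joint torques, N m.
- r.current_tool_pos(): TCP position.
- r.current_ee_rot(): TCP orientation.
- r.current_contact_force(): force on the tool from outside, world axes, zero at the start.
- r.current_torque(): the same for the moment, N m.
- r.current_opening(): opening from 0.0 (shut) to 1.0 (fully open).
Only numpy, scipy, OpenCV 4.12 (cv2) and the standard library are available. Lean on these libraries where they do the work, as an engineer would, in place of code of your own. Each camera call takes 0.05 s, during which the arm holds its last target.

### The job

The sorting tray was left lying with its wells down. Push it gently up against the front of the low rubber-topped rest, keep pushing so that it rears up on edge against the rest and tips over onto it with the wells facing up, then slide it squarely back until it touches the rail along the rest's far side. Never press the tray hard, leave the small things beside it where they are, and let go at the end.

Things in the scene. Friction and masses are not known exactly. Their poses are not given: they have to be found in the camera images.
- sorting_tray: flat grey plastic tray, 90 (x) x 120 (y) x 14 mm, 150 to 220 g, too wide to grip; 3 x 4 wells in one face, plain back. Starts wells down on the worktop, up to 40 mm before the rest, turned up to 0.2 rad to it. Origin: centre of the well face (underside at start); z points from wells to back: up at start, down once wells face up. The fingers crack it above 25 N; a few N tip it. It may fall onto the rubber.
- rest: low fixed wooden block for trays, 110 mm deep (x) by 180 mm wide (y), flat rubber top 20 mm above the worktop; a wooden rail 10 mm thick along its far edge stands 14 mm above the rubber; a batten forms its front. All rigid. Origin: centre of the underside, on the worktop; x points away from the robot, square to the front; z up. Near face of the rail at x = +45 mm.
- rest_front (a point): middle foot of the rest's front, 55 mm before its origin. The front batten, an upright wall 20 mm high, stands 0 to 10 mm nearer the robot than this (fixed, differs each time: feel for it). Pressed to it with 7 to 12 N, the tray's near face sticks to the fingertips and follows them up. Upright it stands by itself; pushed over the wall it first lies jutting out 20 mm before the batten.
- rest_home (a point): point on the rubber top where the middle of a tray lies that touches the rail: straight above the rest's origin, 20 mm up
- teeth_strip: bystander: row of teeth on a black strip, 17 x 56 x 18 mm, loose, left of the tray; origin at the centre of its underside
- silicone_key: bystander: cream silicone block, 27 x 36 x 18 mm, loose, left of the rest; origin at the centre of its underside
- opposing_model: bystander: cream dental arch model, 50 x 71 x 25 mm, loose, right of the rest; origin at the centre of its underside
Mind the look-alikes: they are no part of the job. There is more than one size of the sorting_tray; the one meant has the size given above.

How it is judged:
By the outcome, as a careful person would: the job done as asked, in the order asked, and still so for the second after the job is handed in, with the robot touching nothing.
It also fails if it takes over 72 s, if anything falls off the work surface, if the arm or the gripper's body presses on something with over 40 N, if the wrist force passes 120 N, or if a joint passes its speed limit or range.

## Working session

There is one attempt and no reset: what is moved stays moved. The work goes in short steps, each a Python script; the robot and the scene stay as the last script left them, time stands still between calls to the robot, and variables do not carry over. Pictures are saved under pics/ and viewed, and the job is handed in when it is done.

```bash
mkdir -p pics; ls; python3 - <<'E'
from cell import r, optics
import cv2
print(r.current_t(), r.finger_overhang, r.current_ee_rot(), r.current_contact_force())
for n in ("scene","side"):
    im=optics.get_image(n)
    cv2.imwrite(f"pics/{n}0.png",im["pixels"][:,:,::-1])
    print(n,im["fx"],im["fy"],im["cx"],im["cy"],im["camera_from_world"].round(4).tolist())
E
```

```text
pics
0.0 0.022 [ 9.92332505e-01  1.23595441e-01 -2.70675273e-05 -6.04973442e-04] [ 0.48248343 -0.49316591 -0.02935084]
scene 381.64127950032724 381.64127950032724 272.65704100311166 215.21038221089924 [[-0.7085, -0.7057, 0.0055, 0.5485], [-0.538, 0.5352, -0.6513, 0.1476], [0.4567, -0.4644, -0.7588, 0.7755], [0.0, 0.0, 0.0, 1.0]]
side 406.30311071826736 406.30311071826736 279.3034073659645 213.26011667102435 [[0.825, -0.5648, 0.0215, -0.2615], [-0.2414, -0.3865, -0.8901, 0.2756], [0.511, 0.7292, -0.4552, 0.4848], [0.0, 0.0, 0.0, 1.0]]
```

View pics/scene0.png

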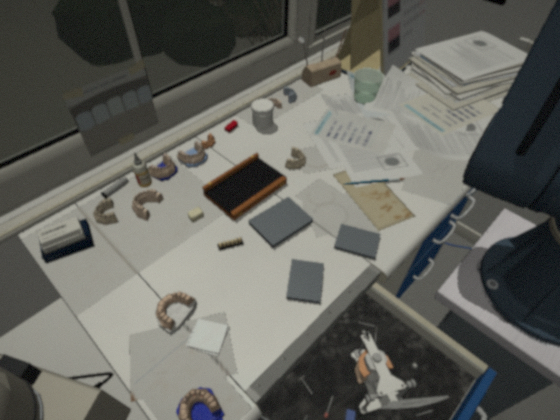

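View pics/side0.png

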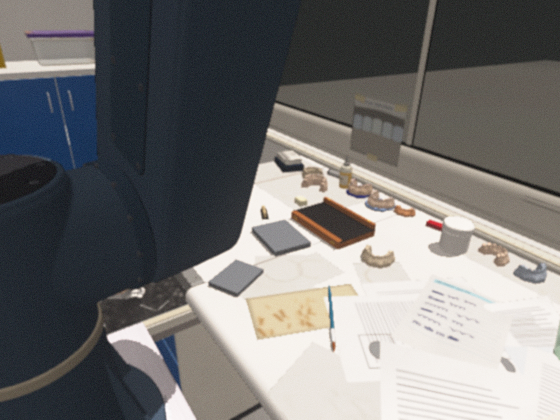

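The scene shows the rest (brown-edged, black top) at about (245,185), a large grey tray before it at (281,222), look-alikes at (357,241) and (305,281), the teeth strip at (230,243), the key at (195,214) and the model at (296,158). Next I'll make an orthographic rectification.

```bash
cat > h.py <<'E'
from cell import r, optics
import numpy as np, cv2
def cloud(im,Twc=None):
    d=im["depth"]; v,u=np.mgrid[:d.shape[0],:d.shape[1]]
    P=np.stack([(u-im["cx"])/im["fx"]*d,(v-im["cy"])/im["fy"]*d,d],-1)
    if Twc is None: Twc=np.linalg.inv(im["camera_from_world"])
    W=P@Twc[:3,:3].T+Twc[:3,3]
    W[d<=0]=np.nan
    return W
def ortho(im,z=0.0,x=(0.3,0.9),y=(-0.4,0.4),s=1000,T=None):
    # top view: row0 = far x, columns left = +y
    if T is None: T=im["camera_from_world"]
    xs=np.arange(x[1],x[0],-1/s); ys=np.arange(y[1],y[0],-1/s)
    Y,X=np.meshgrid(ys,xs)
    C=np.stack([X,Y,np.full_like(X,z)],-1)@T[:3,:3].T+T[:3,3]
    u=C[...,0]/C[...,2]*im["fx"]+im["cx"]; v=C[...,1]/C[...,2]*im["fy"]+im["cy"]
    return cv2.remap(im["pixels"][:,:,::-1].copy(),u.astype(np.float32),v.astype(np.float32),cv2.INTER_LINEAR)
E
python3 - <<'E'
from h import *
for n,pts in (("scene",[(245,185),(281,222),(357,241),(305,281),(230,243),(195,214),(296,158)]),("side",[(332,222),(281,236),(237,277)])):
    im=optics.get_image(n); W=cloud(im)
    for p in pts: print(n,p,W[p[1],p[0]].round(3))
    cv2.imwrite(f"pics/ortho_{n}.png",ortho(im,0.01,x=(0.25,0.85),y=(-0.35,0.45)))
E
```

```text
scene (245, 185) [0.628 0.242 0.02 ]
scene (281, 222) [0.488 0.261 0.014]
scene (357, 241) [nan nan nan]
scene (305, 281) [0.348 0.335 0.011]
scene (230, 243) [0.527 0.38  0.011]
scene (195, 214) [0.641 0.386 0.019]
scene (296, 158) [0.623 0.062 0.   ]
side (332, 222) [0.624 0.228 0.018]
side (281, 236) [0.489 0.246 0.013]
side (237, 277) [0.335 0.17  0.008]
```

View pics/ortho_scene.png

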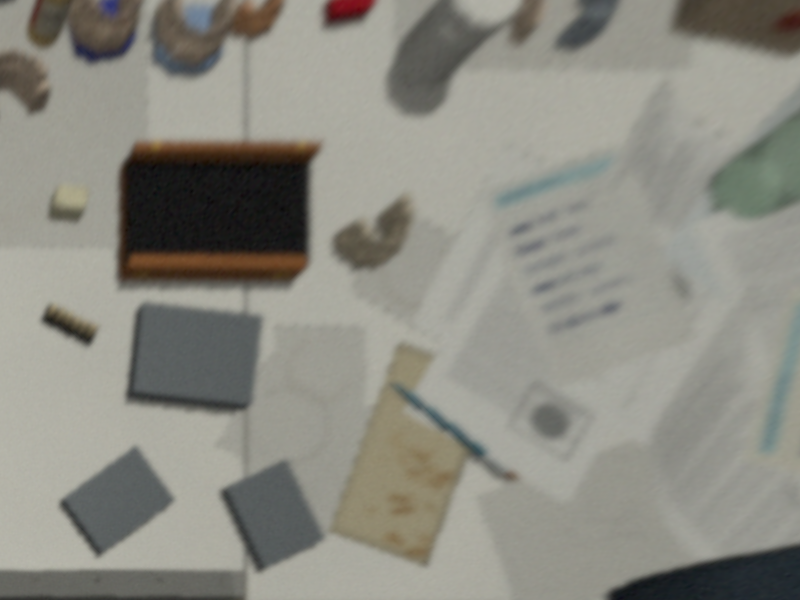

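View pics/ortho_side.png

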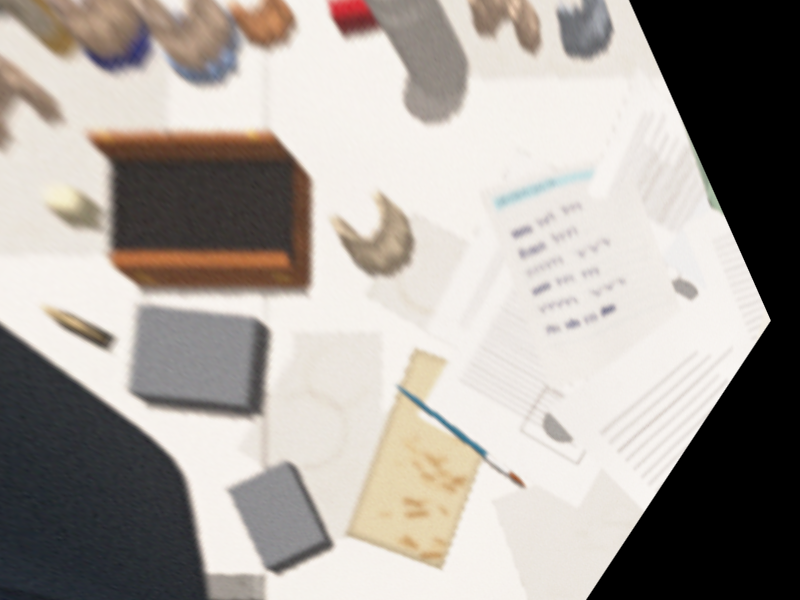

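The two top views agree. Rest: nearly square to the world, front at about x 0.57. Tray: about (0.49, 0.25), turned about -0.1, in image around (196,355). The look-alikes nearer the robot are smaller. Next I'll look from above with the wrist camera.

```bash
cat >> h.py <<'E'
from scipy.spatial.transform import Rotation as R
def q(yaw): return [np.cos(yaw/2),np.sin(yaw/2),0,0]
def wrist_T():
    T=np.eye(4); T[:3,:3]=R.from_quat(r.current_ee_rot()).as_matrix(); T[:3,3]=r.current_tool_pos()
    im=optics.get_image("wrist")
    return im, T@im["mount"]
def F(): return np.array(r.current_contact_force()).round(2)
E
python3 - <<'E'
from h import *
for p in ([0.5,0.235,0.30],): print(r.inverse_kinematics(p,q(0)))
r.move_to([0.45,0.235,0.34],q(0))
print(r.current_t(),r.current_tool_pos(),F())
im,T=wrist_T()
print(T.round(3))
cv2.imwrite("pics/w1.png",im["pixels"][:,:,::-1])
cv2.imwrite("pics/w1o.png",ortho(im,0.014,x=(0.38,0.72),y=(0.03,0.43),s=2000,T=np.linalg.inv(T)))
W=cloud(im,T); np.save("w1.npy",W)
E
```

```text
[ 3.55093990e-01  3.11213352e-01  1.58789149e+00 -4.44089210e-16
  1.24248781e+00  1.92589032e+00]
3.1333 [0.45023305 0.23456045 0.33990474] [-0.14  0.16  0.54]
[[-0.002 -0.964 -0.267  0.519]
 [-1.     0.002  0.     0.235]
 [ 0.     0.267 -0.964  0.46 ]
 [ 0.     0.     0.     1.   ]]
```

View pics/w1o.png

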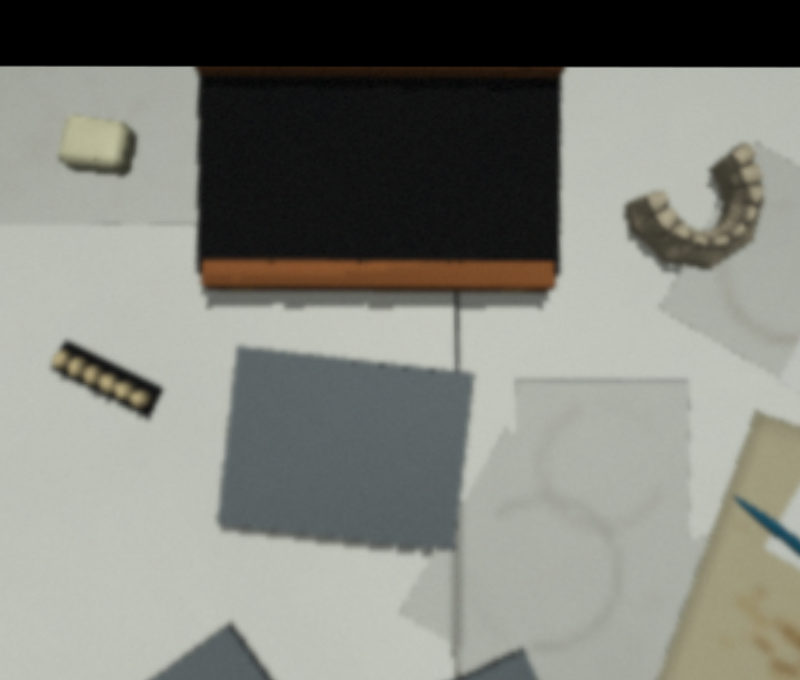

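View pics/w1.png

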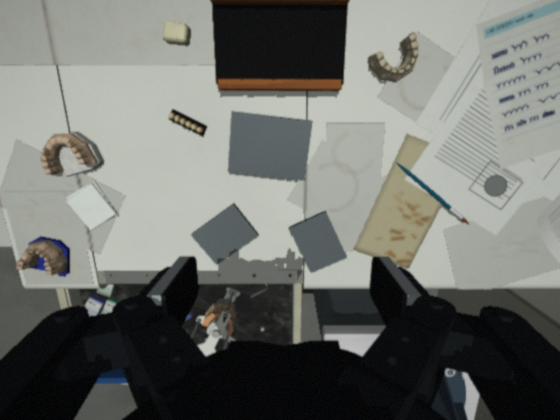

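Clear view: the tray is a full rectangle with corners at (237,346), (473,374), (456,549), (219,525). The batten's front is at row 290, the strip at (105,378), the key at (95,143) and the model at (695,205). I'll fit numerically.

```bash
python3 - <<'E'
from h import *
r.sleep(0.3)
im,T=wrist_T(); Ti=np.linalg.inv(T)
o=ortho(im,0.014,x=(0.38,0.72),y=(0.03,0.43),s=2000,T=Ti)
hsv=cv2.cvtColor(o,cv2.COLOR_BGR2HSV).astype(int); print(hsv[448,346],o[448,346],o[275,379],o[180,379],o[330,300])
def toW(p): return np.array([0.72-p[1]/2000,0.43-p[0]/2000])
b=o.astype(int)
m=((b[...,0]-b[...,2]>5)&(b.max(-1)<150)&(b.max(-1)>60)).astype(np.uint8); m[:310]=0;m[600:]=0;m[:,480:]=0;m[:,:190]=0
n,l,s,c=cv2.connectedComponentsWithStats(m); k=1+s[1:,4].argmax(); pts=np.argwhere(l==k)[:,::-1].astype(np.float32)
rc=cv2.minAreaRect(pts); print("tray",rc,toW(rc[0]),[toW(p).round(4).tolist() for p in cv2.boxPoints(rc)])
o=ortho(im,0.020,x=(0.38,0.72),y=(0.03,0.43),s=2000,T=Ti); b=o.astype(int)
m=((b[...,2]-b[...,0]>40)).astype(np.uint8); m[:230]=0;m[330:]=0;m[:,590:]=0;m[:,:170]=0
n,l,s,c=cv2.connectedComponentsWithStats(m); k=1+s[1:,4].argmax(); pts=np.argwhere(l==k)[:,::-1].astype(np.float32)
rc=cv2.minAreaRect(pts); print("batten",rc,toW(rc[0]),[toW(p).round(4).tolist() for p in cv2.boxPoints(rc)])
m=((b.max(-1)<45)).astype(np.uint8); m[:90]=0;m[330:]=0;m[:,590:]=0;m[:,:170]=0
n,l,s,c=cv2.connectedComponentsWithStats(m); k=1+s[1:,4].argmax(); pts=np.argwhere(l==k)[:,::-1].astype(np.float32)
rc=cv2.minAreaRect(pts); print("rubber",rc,[toW(p).round(4).tolist() for p in cv2.boxPoints(rc)])
W=cloud(im,T)
for x0 in np.arange(0.555,0.60,0.003):
    s=(abs(W[...,1]-0.24)<0.05)&(abs(W[...,0]-x0)<0.0015); print(round(x0,3),np.nanmedian(W[...,2][s]).round(4),end='; ')
E
```

```text
[ 94  20 102] [102 101  94] [ 40  71 116] [17 18 18] [187 196 192]
tray ((345.31317138671875, 448.62860107421875), (236.0347137451172, 176.69480895996094), 6.4467549324035645) [0.4956857  0.25734341] [[0.45840001106262207, 0.32089999318122864], [0.5461999773979187, 0.3109999895095825], [0.5329999923706055, 0.19370000064373016], [0.44519999623298645, 0.2037000060081482]]
batten ((377.9937744140625, 275.2912902832031), (348.1545715332031, 27.258996963500977), 0.45113858580589294) [0.58235435 0.24100311] [[0.576200008392334, 0.3280999958515167], [0.589900016784668, 0.328000009059906], [0.5885000228881836, 0.15389999747276306], [0.5748999714851379, 0.15399999916553497]]
rubber ((379.0, 176.5), (173.0, 352.0), 90.0) [[0.675000011920929, 0.32850000262260437], [0.675000011920929, 0.1525000035762787], [0.5885000228881836, 0.1525000035762787], [0.5885000228881836, 0.32850000262260437]]
0.555 -0.0005; 0.558 -0.0002; 0.561 -0.0002; 0.564 -0.0001; 0.567 -0.0004; 0.57 -0.0002; 0.573 -0.0004; 0.576 0.0168; 0.579 0.0196; 0.582 0.0196; 0.585 0.0196; 0.588 0.0197; 0.591 0.0197; 0.594 0.0196; 0.597 0.0198;
```

```bash
python3 - <<'E'
from h import *
r.set_gripper(0.75); print(r.finger_overhang,r.current_opening(),r.current_t())
psi=-0.112; d=np.array([np.cos(psi),np.sin(psi)])
p=np.array([0.4957,0.2573])-(0.045+0.011+0.010)*d
print(p)
r.move_to([p[0],p[1],0.10],q(psi)); print(r.current_t())
r.move_linear([p[0],p[1],0.05],vel=0.1); r.sleep(0.1)
f0=F(); print(r.current_t(),f0)
for z in np.arange(0.048,0.005,-0.001):
    r.move_linear([p[0],p[1],z],vel=0.03)
    f=F()-f0
    if f[2]>1.5: break
print(z,r.current_tool_pos(),f,r.current_t())
im=optics.get_image("side"); cv2.imwrite("pics/s2.png",im["pixels"][:,:,::-1])
im=optics.get_image("scene"); cv2.imwrite("pics/c2.png",cv2.resize(im["pixels"][150:330,180:420,::-1],None,fx=3,fy=3))
E
```

```text
0.022 0.7539166542330064 3.8833
[0.43011352 0.26467656]
4.8417
5.5917 [ 0.67 -0.58  1.04]
0.014999999999999972 [0.4301784  0.26472314 0.01589428] [-4.59 -2.93 16.34] 14.0917
```

View pics/c2.png

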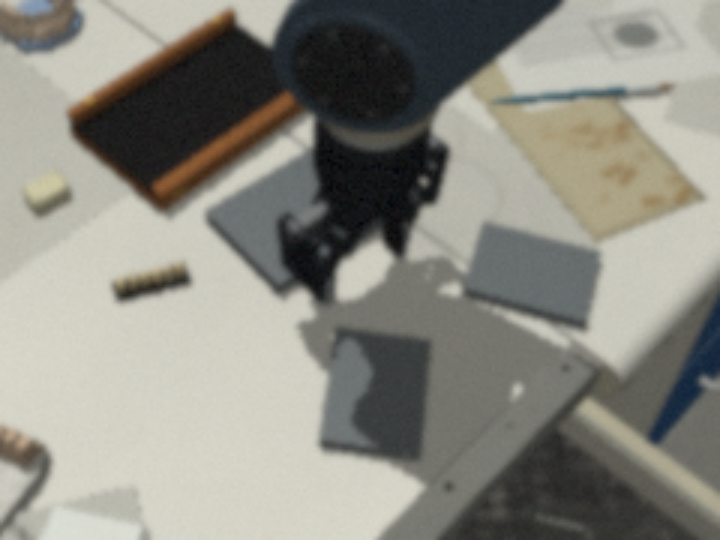

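Contact with the worktop puts the fingertips 16 mm ahead of the TCP at this opening. I'll lift to tips about 6 mm high and push, easing the yaw and the sideways offset.

```bash
python3 - <<'E'
from h import *
psi=-0.112; d=np.array([np.cos(psi),np.sin(psi)])
p=np.array([0.4957,0.2573])-(0.045+0.011+0.010)*d
r.move_linear([p[0],p[1],0.0222],vel=0.05); r.sleep(0.1); f0=F(); print(f0,r.current_t())
c=p+0.011*d
r.move_linear([c[0],c[1],0.0222],vel=0.05); print(F()-f0)
r.move_linear([0.455,0.254,0.0222],rot=q(-0.05),vel=0.03); print(F()-f0)
r.move_linear([0.466,0.247,0.0222],rot=q(-0.005),vel=0.03); print(F()-f0,r.current_tool_pos(),r.current_t())
np.save("f0.npy",f0)
im,T=wrist_T()
cv2.imwrite("pics/w3.png",ortho(im,0.014,x=(0.38,0.72),y=(0.03,0.43),s=2000,T=np.linalg.inv(T)))
im=optics.get_image("scene"); cv2.imwrite("pics/c3.png",cv2.resize(im["pixels"][130:310,160:400,::-1],None,fx=3,fy=3))
E
```

```text
[-0.2   0.47 -0.88] 14.5833
[-0.07 -0.77  0.9 ]
[0.7  0.62 0.48]
[-0.81 -0.62  0.7 ] [0.46619495 0.24691294 0.02220006] 16.2417
```

View pics/w3.png

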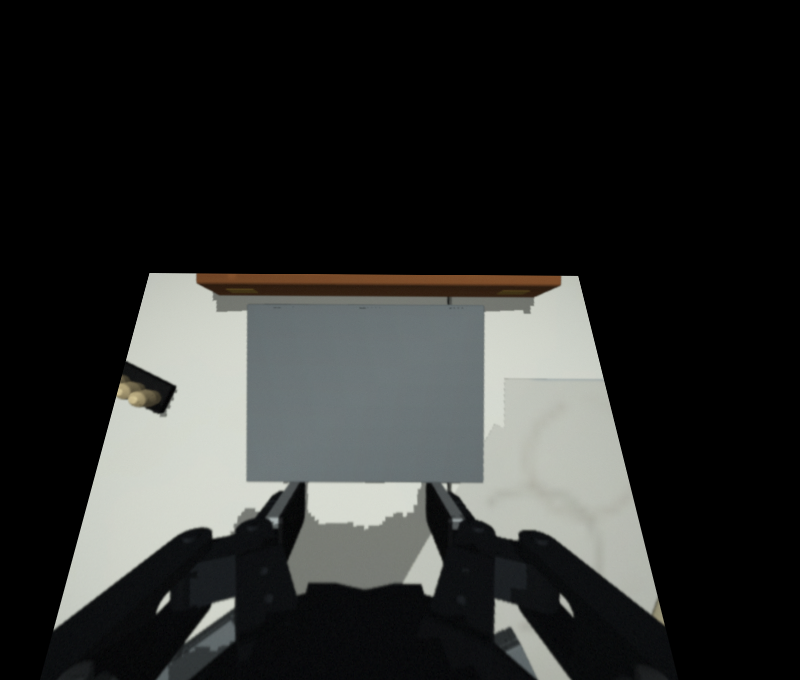

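View pics/c3.png

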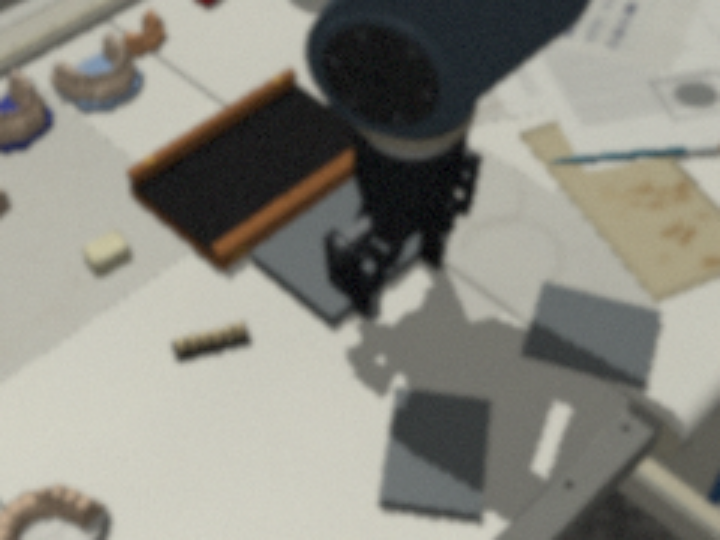

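The tray follows the fingertips exactly. It is now square (columns 247–484, far edge at row 305, batten face at about row 295), with a gap of about 6 mm. Next: feel for the batten and press to about 9 N.

```bash
python3 - <<'E'
from h import *
f0=np.load("f0.npy")
r.move_linear([0.4700,0.2435,0.0222],vel=0.03); print(F()-f0,r.current_t())
x=0.4700; hist=[]
while x<0.482:
    x+=0.0007
    r.move_linear([x,0.2435-min(0.0015,(x-.47)/2),0.0222],vel=0.02)
    f=F()-f0; hist.append((round(x,4),f[0].round(1)))
    if f[0]<-6.5: break
r.sleep(0.1)
print(hist,(F()-f0),r.current_tool_pos(),r.current_t())
E
```

```text
[-0.27 -1.6   1.17] 16.6667
[(0.4707, np.float64(0.6)), (0.4714, np.float64(-2.1)), (0.4721, np.float64(-0.4)), (0.4728, np.float64(-1.7)), (0.4735, np.float64(-1.1)), (0.4742, np.float64(-1.1)), (0.4749, np.float64(-5.0)), (0.4756, np.float64(-8.9))] [-8.99  0.35  6.18] [0.47444238 0.24192058 0.02206396] 18.7667
```

```bash
cat > rear.py <<'E'
from h import *
import sys,json
f0=np.load("f0.npy")
th0,th1,delta,tgt=map(float,sys.argv[1:5])
X0,Y0,Z0=0.47444,0.2420,0.0222
lo=0
for th in np.arange(th0,th1+.1,3.0):
    s,c=np.sin(np.radians(th)),np.cos(np.radians(th))
    x=X0+.090*(1-c)-.008*s; z=Z0-.006+.090*s+.006*c
    r.move_linear([x+delta*c,Y0,z-delta*s],vel=0.03)
    f=F()-f0; Fn=-(f[0]*c-f[2]*s)
    print(th,f.round(1),"Fn %.1f d %.2f"%(Fn,delta*1e3))
    delta+=np.clip((tgt-Fn)*0.00006,-0.0005,0.0003)
    if Fn>17: print("HIGH"); break
    lo=lo+1 if Fn<2 else 0
    if lo>=3: print("LOW"); break
print("next delta",delta,r.current_tool_pos(),r.current_t())
im=optics.get_image("scene"); cv2.imwrite(f"pics/rear{int(th1)}.png",cv2.resize(im["pixels"][130:310,160:400,::-1],None,fx=3,fy=3))
E
python3 rear.py 3 24 0.0012 9
```

```text
3.0 [-5.7  0.7 -0.6] Fn 5.7 d 1.20
6.0 [-6.1  0.2  0.6] Fn 6.2 d 1.40
9.0 [-6.   0.8  1.6] Fn 6.2 d 1.57
12.0 [-6.8 -0.8  0.6] Fn 6.8 d 1.74
15.0 [-6.1 -0.1  1. ] Fn 6.1 d 1.87
18.0 [-6.1  0.6  2. ] Fn 6.4 d 2.04
21.0 [-7.9  0.1  1.4] Fn 7.9 d 2.19
24.0 [-6.7  0.7  2.3] Fn 7.1 d 2.26
next delta 0.0023738358661441784 [0.48011807 0.24183209 0.05751439] 21.1583
```

View pics/rear24.png

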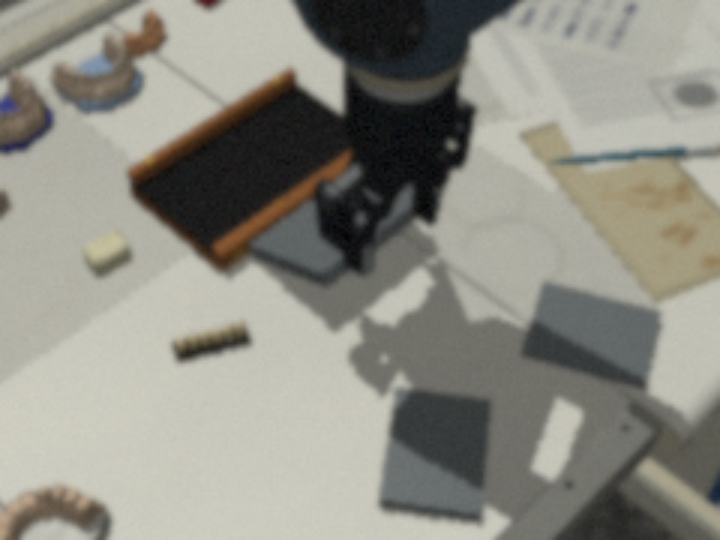

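The tray's near edge is lifted and stays on the fingertips: in the picture it slopes up from the batten (250,240) to the fingers (350,250). I'll carry on.

```bash
python3 rear.py 27 66 0.00237 8
```

```text
27.0 [-9.   0.5  4. ] Fn 9.8 d 2.37
30.0 [-7.9 -0.9  4.2] Fn 9.0 d 2.26
33.0 [-9.   0.   4.4] Fn 10.0 d 2.20
36.0 [ 0.2 -1.   1.1] Fn 0.5 d 2.08
39.0 [-0.7 -0.4  0. ] Fn 0.6 d 2.38
42.0 [-1.  -0.3  0.8] Fn 1.3 d 2.68
LOW
next delta 0.002982910732105223 [0.49440237 0.24202709 0.07923324] 22.9583
```

View pics/rear66.png

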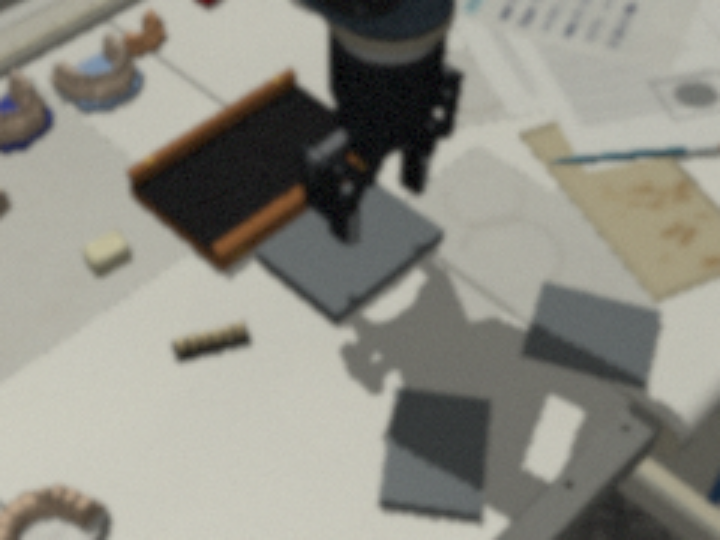

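The tray slipped off at about 34° and now lies flat before the batten again, at about (350,250). The push had sagged to about 6 N, below the 7–12 N band, and the excess travel suggests rounded fingertips (about 4 mm). I'll retreat, look, and retry with a rounded-tip path and firmer force control.

```bash
python3 - <<'E'
from h import *
r.move_linear([0.452,0.242,0.078],vel=0.15)
print(r.current_t(), np.mean([r.current_contact_force() for _ in range(10)],0).round(2), np.std([r.current_contact_force() for _ in range(10)],0).round(2))
im,T=wrist_T()
cv2.imwrite("pics/w4.png",ortho(im,0.014,x=(0.38,0.72),y=(0.03,0.43),s=2000,T=np.linalg.inv(T)))
E
```

```text
23.4417 [ 0.43  0.6  -0.29] [0. 0. 0.]
```

View pics/w4.png

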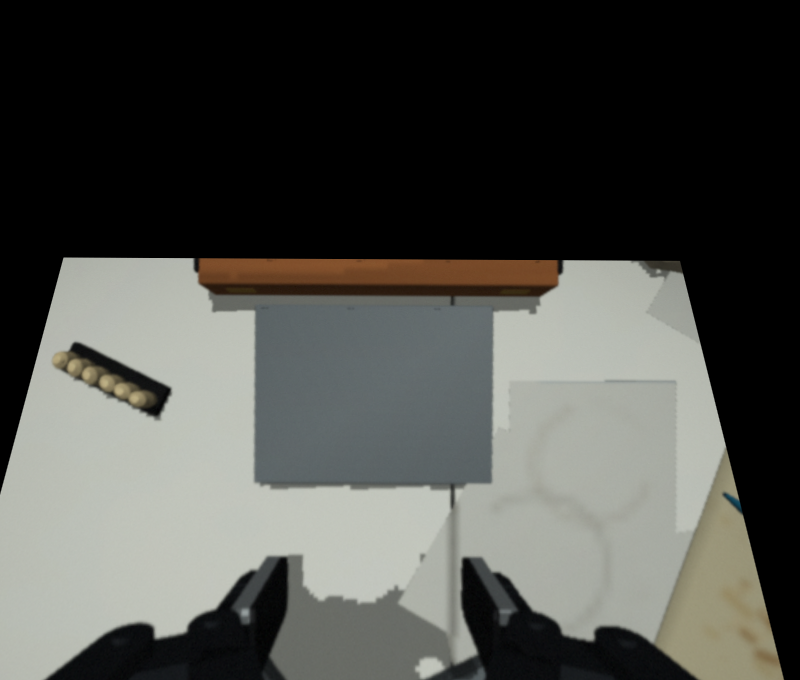

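Tray flat and square, columns 255–493 (y centre 0.243), rows 306–484, so about 6 mm before the batten. Retrying with the tips lower and about 10 N.

```bash
cat >> h.py <<'E'
def Fa(n=4,dt=0.01):
    a=[]
    for _ in range(n):
        a.append(r.current_contact_force()); r.sleep(dt)
    return np.mean(a,0)
E
python3 - <<'E'
from h import *
r.move_linear([0.455,0.242,0.0195],vel=0.12); r.sleep(0.1); f0=Fa(10,0.015); np.save("f0.npy",f0); print(f0.round(2),r.current_t())
r.move_linear([0.4725,0.242,0.0195],vel=0.04); print((Fa()-f0).round(2))
x=0.4728; hist=[]
while x<0.480:
    x+=0.0005
    r.move_linear([x,0.242,0.0195],vel=0.02)
    f=Fa(3)-f0; hist.append((round(x,4),float(f[0].round(1)),float(f[2].round(1))))
    if f[0]<-9.: break
f=Fa(6)-f0
print(hist,f.round(2),r.current_tool_pos(),r.current_t())
E
```

```text
[ 0.07  0.03 -0.15] 24.4
[-0.23  0.05 -0.09]
[(0.4733, 0.1, 0.2), (0.4738, -0.9, 0.8), (0.4743, -2.4, 1.6), (0.4748, -5.3, 2.9), (0.4753, -7.6, 5.2), (0.4758, -10.6, 7.4)] [-10.94   1.16   7.95] [0.47443328 0.24194653 0.01940136] 26.725
```

```bash
python3 - <<'E'
import cv2,numpy as np
a=cv2.imread('pics/rear24.png')[180:330,200:440]
cv2.imwrite('pics/z.png',cv2.resize(a,None,fx=3,fy=3))
T=np.array([[-0.7085, -0.7057, 0.0055, 0.5485], [-0.538, 0.5352, -0.6513, 0.1476], [0.4567, -0.4644, -0.7588, 0.7755]])
def pr(p):
    c=T[:,:3]@p+T[:,3]; u=c[0]/c[2]*381.64+272.66; v=c[1]/c[2]*381.64+215.21
    return (((u-160)*3-200)*3).round(),(((v-130)*3-180)*3).round()
for th in (15,18,21,24,27):
    s,c=np.sin(np.radians(th)),np.cos(np.radians(th)); xb=.5745
    for (aa,t) in ((.09,0),(.09,.014),(0,.014)):
        print(th,aa,t,pr(np.array([xb-.014*s-aa*c+t*s,.3025,aa*s+t*c])),end=' ')
    print()
E
```

```text
15 0.09 0 (np.float64(382.0), np.float64(366.0)) 15 0.09 0.014 (np.float64(372.0), np.float64(323.0)) 15 0 0.014 (np.float64(135.0), np.float64(194.0)) 
18 0.09 0 (np.float64(380.0), np.float64(353.0)) 18 0.09 0.014 (np.float64(368.0), np.float64(309.0)) 18 0 0.014 (np.float64(135.0), np.float64(195.0)) 
21 0.09 0 (np.float64(378.0), np.float64(340.0)) 21 0.09 0.014 (np.float64(363.0), np.float64(294.0)) 21 0 0.014 (np.float64(136.0), np.float64(196.0)) 
24 0.09 0 (np.float64(375.0), np.float64(326.0)) 24 0.09 0.014 (np.float64(358.0), np.float64(279.0)) 24 0 0.014 (np.float64(136.0), np.float64(196.0)) 
27 0.09 0 (np.float64(370.0), np.float64(311.0)) 27 0.09 0.014 (np.float64(352.0), np.float64(264.0)) 27 0 0.014 (np.float64(136.0), np.float64(197.0))
```

View pics/z.png

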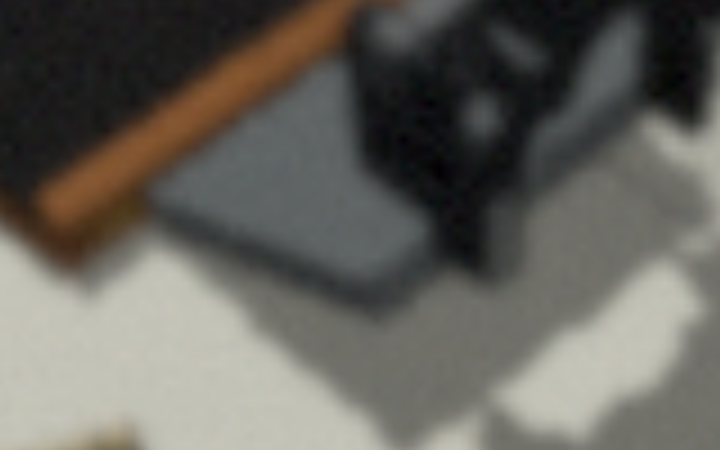

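At 24° the picture matches the model (near bottom corner at (378,320), prediction (375,326)), so the tray followed well until about 33°. I'll retry with firmer force control, checking tilt from the wrist depth as I go.

```bash
cat > rear.py <<'E'
from h import *
import sys,os
f0=np.load("f0.npy")
th0,th1,st,delta,tgt=map(float,sys.argv[1:6])
X0,Y0,Z0=0.47443,0.2420,0.0195
rho=0.004; t0=0.0035+rho
def tcp(th):
    a=np.radians(th); s,c=np.sin(a),np.cos(a); t=t0-rho*a*0.5
    x=-.014*s-.09*c+t*s-rho*c; z=.09*s+t*c+rho*s
    return np.array([x,z]),c,s
b,_,_=tcp(0)
def tilt():
    im,T=wrist_T(); W=cloud(im,T)
    tp=r.current_tool_pos()
    w=W[(abs(W[...,1]-Y0)<.025)&(W[...,2]>0.016)&(W[...,0]>tp[0]+.015)&(W[...,0]<.572)]
    if len(w)<50: print("few",len(w)); return
    for _ in range(3):
        k=np.polyfit(w[:,0],w[:,2],1); e=w[:,2]-np.polyval(k,w[:,0]); w=w[abs(e)<max(.002,2*e.std())]
    # near-back corner: extreme point
    print("tilt deg %.1f n=%d resid %.4f xmin %.4f zmax %.4f"%(np.degrees(np.arctan(-k[0])),len(w),e.std(),w[:,0].min(),w[:,2].max()), "tcp",np.round(tp,4))
lo=0
for th in np.arange(th0,th1+.01,st):
    p,c,s=tcp(th); p=p-b
    r.move_linear([X0+p[0]+delta*c,Y0,Z0+p[1]-delta*s],vel=0.03)
    f=Fa(2)-f0; Fn=-(f[0]*c-f[2]*s)
    print(th,f.round(1),"Fn %.1f Ft %.1f d %.2f Mz %.2f"%(Fn,f[0]*s+f[2]*c,delta*1e3,r.current_torque()[2]))
    delta+=np.clip((tgt-Fn)*0.00008,-0.0006,0.0005)
    if Fn>17: print("HIGH"); break
    lo=lo+1 if Fn<2 else 0
    if lo>=2: print("LOW"); break
print("next delta",delta,r.current_t()); tilt()
im=optics.get_image("scene"); cv2.imwrite(f"pics/rr{int(th1)}.png",cv2.resize(im["pixels"][180:260,220:340,::-1],None,fx=6,fy=6))
im=optics.get_image("wrist"); cv2.imwrite(f"pics/rw{int(th1)}.png",im["pixels"][:,:,::-1])
E
python3 rear.py 2.5 22.5 2.5 0.0016 10
```

```text
2.5 [-7.9  2.2 -0.7] Fn 7.9 Ft -1.0 d 1.60 Mz 0.07
5.0 [-8.   2.2 -0.7] Fn 7.9 Ft -1.4 d 1.77 Mz 0.05
7.5 [-8.3  1.8 -0.2] Fn 8.2 Ft -1.3 d 1.94 Mz 0.09
10.0 [-9.8  2.3  0.1] Fn 9.6 Ft -1.6 d 2.08 Mz 0.07
12.5 [-9.9  1.5  0.7] Fn 9.8 Ft -1.5 d 2.11 Mz 0.05
15.0 [-10.5   1.5   0.8] Fn 10.3 Ft -2.0 d 2.12 Mz 0.09
17.5 [-10.5   1.7   1.2] Fn 10.4 Ft -2.0 d 2.10 Mz 0.07
20.0 [-12.2   1.7   2.1] Fn 12.2 Ft -2.2 d 2.06 Mz 0.08
22.5 [-10.6   1.7   2.6] Fn 10.8 Ft -1.7 d 1.89 Mz 0.02
next delta 0.0018257675055172718 29.3667
tilt deg 56.4 n=27348 resid 0.0291 xmin 0.4935 zmax 0.1343 tcp [0.4785 0.2417 0.0528]
```

View pics/rr22.png

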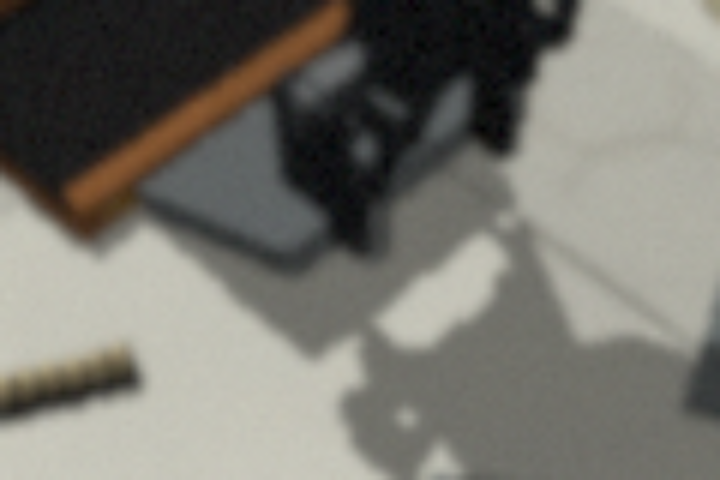

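View pics/rw22.png

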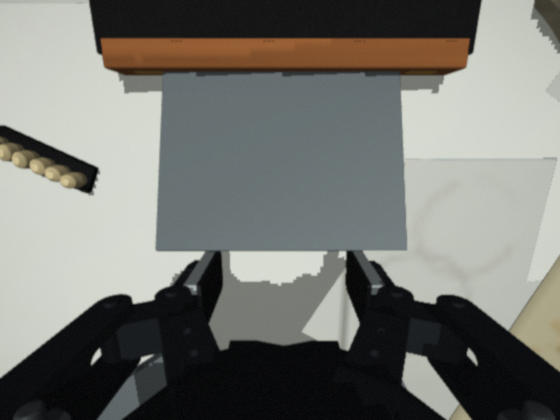

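The picture shows the tray lifted and square in the fingers: near corner at (290,265), wrist view edges straight. Continuing.

```bash
sed -i 's/(W\[...,2\]>0.016)/(W[...,2]>0.012)\&(W[...,2]<0.095)/; s/max(.002,2\*e.std())/max(.0015,1.5*e.std())/; s/range(3)/range(8)/' rear.py
python3 rear.py 25 31 2.0 0.00183 10
```

```text
25.0 [-11.7   0.9   3.1] Fn 11.9 Ft -2.1 d 1.83 Mz 0.07
27.0 [-12.    1.1   3.2] Fn 12.2 Ft -2.6 d 1.67 Mz 0.10
29.0 [-11.5   0.8   4.4] Fn 12.2 Ft -1.7 d 1.50 Mz 0.01
31.0 [-11.1   0.9   4.7] Fn 12.0 Ft -1.7 d 1.33 Mz 0.01
next delta 0.0011705191771388787 30.6083
tilt deg 29.6 n=15019 resid 0.0006 xmin 0.4981 zmax 0.0587 tcp [0.4831 0.2418 0.0647]
```

View pics/rw31.png

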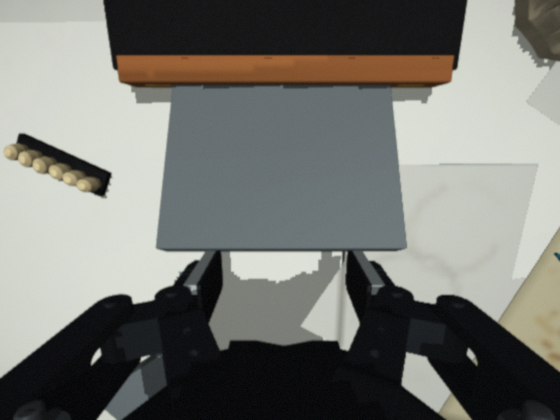

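```bash
sed -i 's/    delta+=np.clip/    tilt()\n    delta+=np.clip/; s/(tgt-Fn)\*0.00008/(tgt-Fn)*0.0001/' rear.py
python3 rear.py 33 41 2.0 0.00110 10
```

```text
33.0 [-12.1   1.    4.9] Fn 12.9 Ft -2.5 d 1.10 Mz 0.05
tilt deg 31.5 n=14511 resid 0.0006 xmin 0.4995 zmax 0.0612 tcp [0.4845 0.2418 0.0675]
35.0 [-11.3   0.4   5.1] Fn 12.2 Ft -2.3 d 0.81 Mz 0.04
tilt deg 33.5 n=14049 resid 0.0006 xmin 0.5009 zmax 0.0638 tcp [0.4859 0.2418 0.0702]
37.0 [-4.3 -0.4  2.4] Fn 4.9 Ft -0.7 d 0.59 Mz 0.04
tilt deg 32.7 n=12257 resid 0.0006 xmin 0.5039 zmax 0.0587 tcp [0.4889 0.2419 0.073 ]
39.0 [-8.3 -0.   5.2] Fn 9.7 Ft -1.2 d 1.09 Mz -0.01
tilt deg 34.4 n=11863 resid 0.0006 xmin 0.5055 zmax 0.0606 tcp [0.4905 0.2419 0.075 ]
41.0 [-8.2 -0.4  5.5] Fn 9.8 Ft -1.2 d 1.12 Mz 0.01
tilt deg 36.4 n=11356 resid 0.0006 xmin 0.5074 zmax 0.0627 tcp [0.4924 0.2419 0.0774]
next delta 0.0011429164778244537 32.3417
tilt deg 36.4 n=11391 resid 0.0006 xmin 0.5074 zmax 0.0626 tcp [0.4923 0.2419 0.0774]
```

View pics/rw41.png

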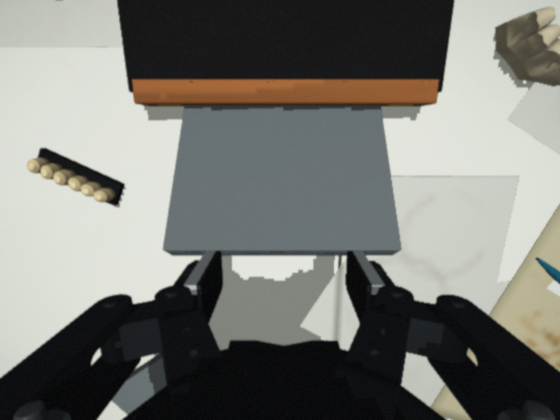

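The tilt log reveals a short slip at about 34° tilt: the contact moved from about 8 to about 12 mm up the 14 mm face. It then held again. From here I'll steer by the measured tilt and follow the true arc with small steps.

```bash
cat > rear2.py <<'E'
from h import *
import sys
f0=np.load("f0.npy")
thend,st,tgt,nmax=map(float,sys.argv[1:5]); 
try: cmd=np.load("cmd.npy")
except Exception: cmd=np.array([float(v) for v in sys.argv[5:7]])
Y0=0.242; rho=.004
def tilt(guess):
    im,T=wrist_T(); W=cloud(im,T).reshape(-1,3); tp=np.array(r.current_tool_pos())
    g=np.radians(guess); xb=.5745
    # line predicted: back face passes through (xb, .014c), direction (-c,s)
    n=np.array([np.sin(g),np.cos(g)])
    d=(W[:,[0,2]]-[xb,.014*np.cos(g)])@n; a=(W[:,[0,2]]-[xb,.014*np.cos(g)])@np.array([-np.cos(g),np.sin(g)])
    k=(abs(W[:,1]-Y0)<.02)&(abs(d)<.012)&(a>.025)&(a<.085)
    if k.sum()<80: return None,tp
    l=cv2.fitLine(W[k][:,[0,2]].astype(np.float32),cv2.DIST_HUBER,0,1e-4,1e-4).ravel()
    return float(np.degrees(np.arctan2(abs(l[1]),abs(l[0])))),tp
th,tp=tilt(float(sys.argv[7])) 
if th is None: th=float(sys.argv[7])
print("start",th); n=0; lo=0; Fn=tgt; t=.012
while th<thend and n<nmax:
    n+=1
    a=np.radians(th+st/2); s,c=np.sin(a),np.cos(a)
    d=np.array([-.014*c+t*c+.09*s,.09*c-t*s])*np.radians(st)
    corr=np.clip((tgt-Fn)*(0.0001 if th<60 else .00006),-.0006,.0005)
    cmd=cmd+d+corr*np.array([c,-s])
    r.move_linear([cmd[0],Y0,cmd[1]],vel=0.03)
    m,tp=tilt(th+st); bad=m is None or abs(m-th-st)>6
    thn=th+st if bad else 0.3*(th+st)+0.7*m
    a=np.radians(thn); s,c=np.sin(a),np.cos(a)
    f=Fa(2)-f0; Fn=-(f[0]*c-f[2]*s)
    tc=((tp[2]-.0159+rho-rho*s)-.09*s)/max(c,.1)
    print("%.1f m=%s"%(thn,None if m is None else round(m,1)),f.round(1),"Fn %.1f Ft %.1f t %.1f"%(Fn,f[0]*s+f[2]*c,tc*1e3),tp.round(4)[[0,2]])
    th=thn
    if Fn>18: print("HIGH"); break
    lo=lo+1 if Fn<2 else 0
    if lo>=2: print("LOW"); break
np.save("cmd.npy",cmd); print(cmd,r.current_t())
im=optics.get_image("wrist"); cv2.imwrite("pics/q%d.png"%int(th),im["pixels"][:,:,::-1])
im=optics.get_image("scene"); cv2.imwrite("pics/p%d.png"%int(th),cv2.resize(im["pixels"][180:260,220:340,::-1],None,fx=6,fy=6))
E
# last command of rear.py at th=41, d=1.12
C=$(python3 - <<'E'
import numpy as np
rho=.004;t0=.0075
def tcp(th):
    a=np.radians(th); s,c=np.sin(a),np.cos(a); t=t0-rho*a*.5
    return np.array([-.014*s-.09*c+t*s-rho*c,.09*s+t*c+rho*s]),c,s
p,c,s=tcp(41); p=p-tcp(0)[0]; print(.47443+p[0]+.00112*c,.0195+p[1]-.00112*s)
E
); echo $C; python3 rear2.py 50 2.5 10 6 $C 36.4; ls -t pics | head -2
```

```text
0.49312925850871836 0.0775149667644681
start 36.41339874267578
39.0 m=39.1 [-8.4 -0.9  5.9] Fn 10.2 Ft -0.7 t 11.8 [0.4948 0.0803]
41.6 m=41.7 [-7.4 -0.2  6.1] Fn 9.6 Ft -0.3 t 11.5 [0.4974 0.083 ]
44.2 m=44.3 [-7.7 -0.8  6.7] Fn 10.2 Ft -0.5 t 11.2 [0.5001 0.0855]
46.8 m=46.8 [-7.  -1.2  7.2] Fn 10.0 Ft -0.2 t 11.0 [0.5029 0.088 ]
49.4 m=49.5 [-7.6 -1.3  7.5] Fn 10.6 Ft -0.9 t 10.8 [0.5059 0.0903]
52.0 m=52.1 [-6.9 -1.2  8.6] Fn 11.1 Ft -0.1 t 10.6 [0.509  0.0925]
[0.50908982 0.09222424] 34.5917
p52.png
q52.png
```

Stable: the tilt tracks and the tangential load is near zero. Continuing.

```bash
python3 rear2.py 78 2.5 8 12 0 0 52
```

```text
start 52.0274658203125
54.7 m=54.7 [-6.6 -1.   9.2] Fn 11.3 Ft -0.1 t 10.4 [0.5122 0.0946]
57.4 m=57.5 [-4.9 -1.7  6.4] Fn 8.0 Ft -0.7 t 10.3 [0.5155 0.0966]
60.0 m=60.0 [-5.2 -1.2  7.4] Fn 9.0 Ft -0.8 t 10.1 [0.5189 0.0983]
62.6 m=62.6 [-4.4 -1.7  7.5] Fn 8.7 Ft -0.4 t 10.0 [0.5224 0.0999]
65.2 m=65.3 [-4.2 -1.3  7.8] Fn 8.8 Ft -0.5 t 9.7 [0.526  0.1013]
67.9 m=67.9 [-2.9 -1.4  8.2] Fn 8.7 Ft 0.4 t 9.5 [0.5297 0.1026]
70.5 m=70.6 [-3.2 -1.3  9.2] Fn 9.7 Ft 0.1 t 9.2 [0.5335 0.1036]
73.2 m=73.2 [-2.6 -1.3  8.3] Fn 8.7 Ft -0.1 t 9.0 [0.5373 0.1045]
75.7 m=75.8 [-2.2 -1.4  9.2] Fn 9.5 Ft 0.1 t 8.6 [0.5412 0.1051]
78.4 m=78.4 [-0.9 -1.5  9.5] Fn 9.5 Ft 1.1 t 8.5 [0.5451 0.1057]
[0.54370648 0.10456627] 38.1583
```

```bash
python3 rear2.py 89 2.5 5 5 0 0 78.4; ls -t pics|head -2
```

```text
start 78.36473083496094
81.0 m=81.1 [-0.6 -1.5  9. ] Fn 9.0 Ft 0.8 t 7.9 [0.5491 0.106 ]
83.6 m=83.6 [-0.6 -1.4  8. ] Fn 8.1 Ft 0.3 t 7.5 [0.553  0.1062]
86.1 m=86.1 [ 0.2 -1.6  7.9] Fn 7.9 Ft 0.8 t 4.6 [0.5569 0.1061]
88.6 m=88.7 [ 0.5 -1.8  6.7] Fn 6.6 Ft 0.6 t 1.3 [0.5609 0.106 ]
89.3 m=88.5 [-1.5 -1.9 11.7] Fn 11.8 Ft -1.3 t 1.5 [0.5649 0.106 ]
[0.56312509 0.10443211] 40.0417
p89.png
q89.png
```

View pics/p89.png

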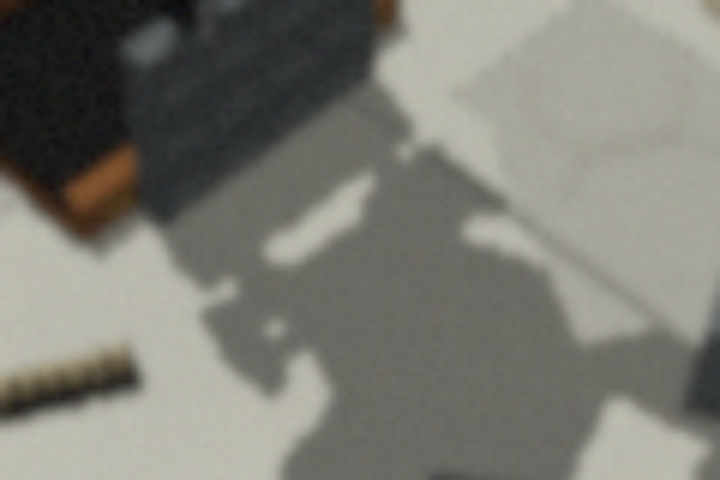

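View pics/q89.png

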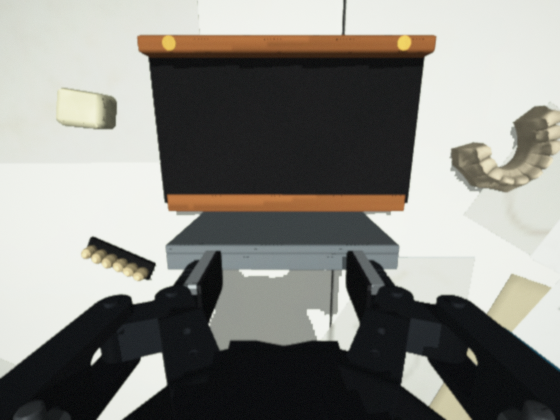

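The tray stands upright (88.5°) flush before the batten: the wells face (150–370, 50–200) towards the robot, and the wrist view shows its upper edge straight at row 255. I'll release upwards, go behind and push the top over.

```bash
python3 - <<'E'
from h import *
f0=np.load("f0.npy")
r.move_linear([0.5625,0.242,0.122],vel=0.08); print((Fa(2)-f0).round(1))
r.move_linear([0.528,0.242,0.122],vel=0.12)
r.move_linear([0.528,0.242,0.089],vel=0.10); r.sleep(0.05); f0=Fa(5); print(f0.round(2),r.current_t())
im=optics.get_image("side"); cv2.imwrite("pics/up_side.png",im["pixels"][:,:,::-1])
im=optics.get_image("scene"); cv2.imwrite("pics/up_scene.png",cv2.resize(im["pixels"][150:290,180:370,::-1],None,fx=4,fy=4))
np.save("f0.npy",f0)
E
```

```text
[-0.2 -0.4  0.3]
[ 0.13 -0.36  0.4 ] 41.5333
```

View pics/up_scene.png

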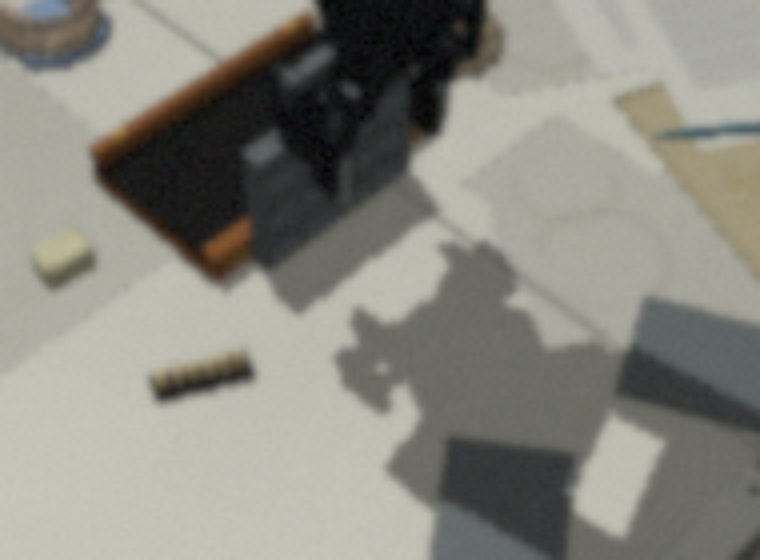

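The tray stands alone at (330,190) with the fingers behind it. Pushing it over.

```bash
python3 - <<'E'
from h import *
f0=np.load("f0.npy")
for x in (0.546,0.552,0.558,0.564,0.570,0.575,0.580):
    r.move_linear([x,0.242,0.089],vel=0.04); f=(Fa(1)-f0).round(1); print(x,f,r.current_t())
    if f[0]<-12: break
im=optics.get_image("scene"); cv2.imwrite("pics/tip.png",cv2.resize(im["pixels"][150:290,180:370,::-1],None,fx=4,fy=4))
E
```

```text
0.546 [-0.9  0.4 -0.5] 42.2417
0.552 [ 0.6  0.8 -0.6] 42.55
0.558 [-0.2 -0.3  0.2] 42.8583
0.564 [ 0.2  0.4 -0.7] 43.1667
0.57 [-0.1  1.7  0.1] 43.475
0.575 [-0.5 -0.2 -0.6] 43.7583
0.58 [-0.  -0.9 -0.8] 44.0417
```

View pics/tip.png

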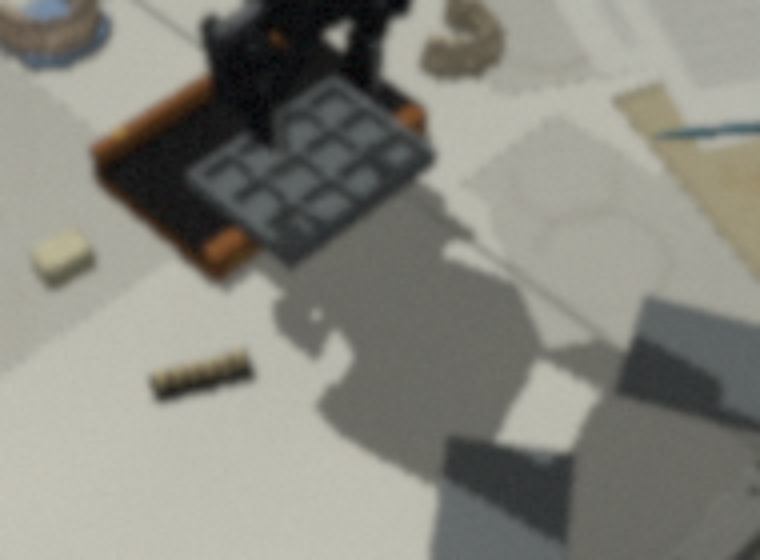

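The tray lies wells up, jutting over the batten at (310,170). I'll back off, look, and go down behind its near edge.

```bash
python3 - <<'E'
from h import *
r.move_linear([0.522,0.242,0.089],vel=0.15)
im,T=wrist_T()
cv2.imwrite("pics/w9.png",ortho(im,0.034,x=(0.48,0.76),y=(0.08,0.40),s=2200,T=np.linalg.inv(T)))
r.move_linear([0.522,0.242,0.0425],vel=0.12); r.sleep(0.05); f0=Fa(5); np.save("f0.npy",f0); print(f0.round(2),r.current_t())
E
```

```text
[-0.22  0.16  0.52] 45.3083
```

View pics/w9.png

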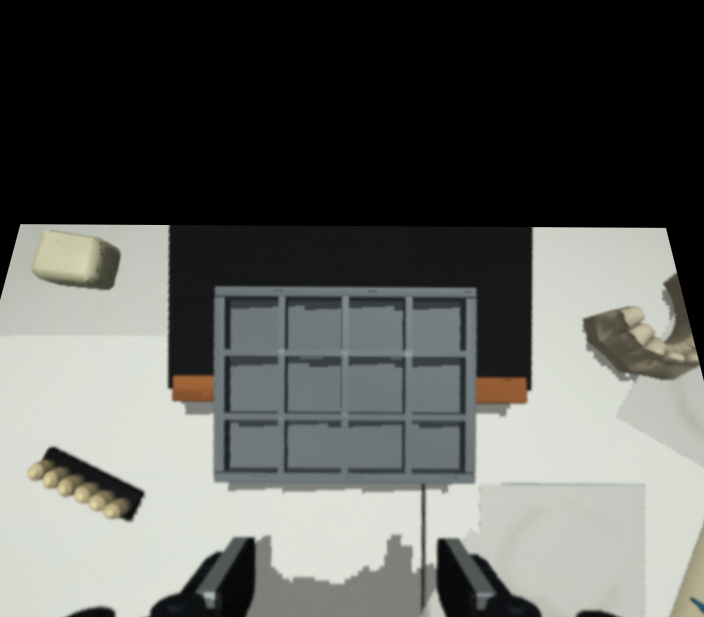

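The tray is square, wells up, columns 214–476 (y centre 0.243), near edge at row 483, and the bystanders are in place. Sliding back until the rail is felt.

```bash
python3 - <<'E'
from h import *
f0=np.load("f0.npy")
for x in (0.535,0.550,0.560,0.567):
    r.move_linear([x,0.242-(x-.535)*.03,0.0425],vel=0.05); print(x,(Fa(2)-f0).round(1))
h=[];n=0
while x<0.592:
    x+=0.001
    r.move_linear([x,0.241,0.0425],vel=0.03); f=Fa(2)-f0; h.append((round(x,4),float(f[0].round(1)),float(f[2].round(1))))
    if f[0]<-7: break
print(h,r.current_tool_pos(),r.current_torque(),r.current_t())
im,T=wrist_T()
cv2.imwrite("pics/w10.png",im["pixels"][:,:,::-1])
im=optics.get_image("scene"); cv2.imwrite("pics/home.png",cv2.resize(im["pixels"][130:270,160:350,::-1],None,fx=4,fy=4))
E
```

```text
0.535 [-0.  -0.3  0.1]
0.55 [ 0.5 -0.  -0.5]
0.56 [-0.4  0.2 -0.1]
0.567 [ 0.2  0.2 -0.6]
[(0.568, 0.3, -0.2), (0.569, -0.9, 0.8), (0.57, -1.1, 0.3), (0.571, -0.3, -0.0), (0.572, -0.4, -0.5), (0.573, -0.3, -0.3), (0.574, -0.7, -1.0), (0.575, -0.3, -0.3), (0.576, -0.3, -0.4), (0.577, -0.9, -0.4), (0.578, -4.4, 2.3), (0.579, -9.6, 5.7)] [0.57775833 0.24097215 0.04235357] [0.04603635 1.57226684 0.01090067] 50.075
```

View pics/w10.png

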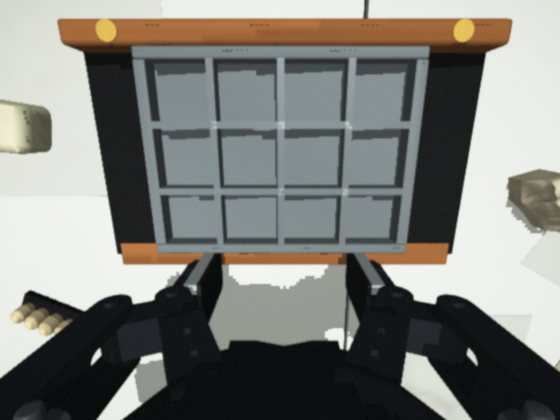

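View pics/home.png

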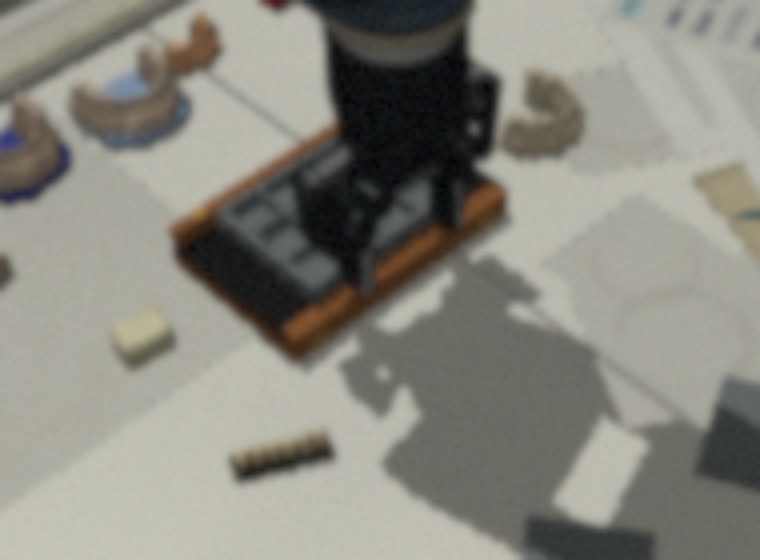

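It sits flat between the rubber's side margins against the rail (row 45), square, at about 10 N. I'll let go straight back, then raise and check.

```bash
python3 - <<'E'
from h import *
r.move_linear([0.570,0.241,0.0425],vel=0.03)
r.move_linear([0.535,0.241,0.0425],vel=0.12)
r.move_linear([0.50,0.241,0.16],vel=0.2)
im,T=wrist_T()
cv2.imwrite("pics/w11.png",ortho(im,0.034,x=(0.48,0.76),y=(0.08,0.40),s=2200,T=np.linalg.inv(T)))
W=cloud(im,T)
for nm,x0,x1 in (("near tray",.60,.605),("mid",.625,.645)):
    k=(W[...,0]>.585)&(W[...,0]<.68)&(abs(W[...,1]-.24)<.06)
print(np.nanpercentile(W[k][:,2],[5,50,90]).round(4),r.current_t(),F())
E
```

```text
[0.023  0.0251 0.0338] 51.8833 [ 0.39  0.02 -0.04]
```

View pics/w11.png

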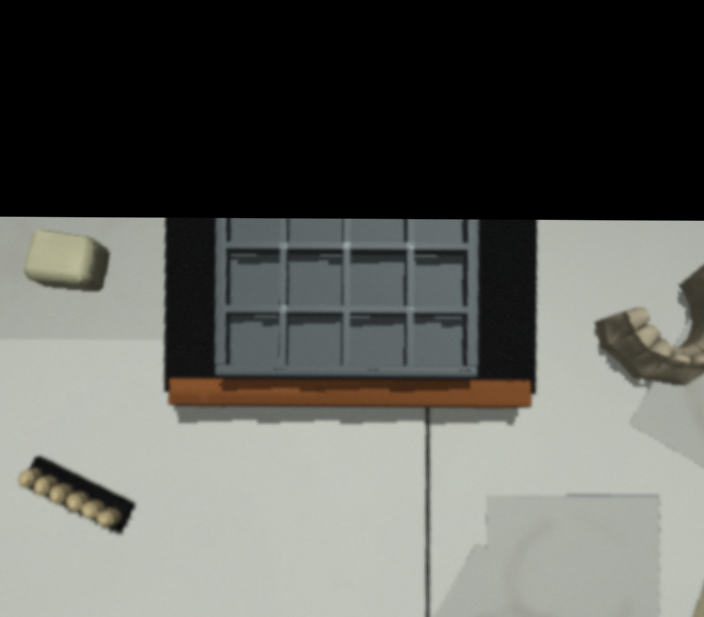

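The near edge (row 376) is parallel to the batten, but the rail is out of view here. One last look from further forward.

```bash
python3 - <<'E'
from h import *
r.move_to([0.58,0.241,0.22],q(-0.005))
im,T=wrist_T()
o=ortho(im,0.034,x=(0.56,0.72),y=(0.12,0.36),s=3000,T=np.linalg.inv(T)); cv2.imwrite("pics/w12.png",o)
o=ortho(im,0.014,x=(0.38,0.76),y=(0.03,0.43),s=1500,T=np.linalg.inv(T)); cv2.imwrite("pics/w13.png",o)
print(r.current_t())
E
```

```text
52.4167
```

View pics/w12.png

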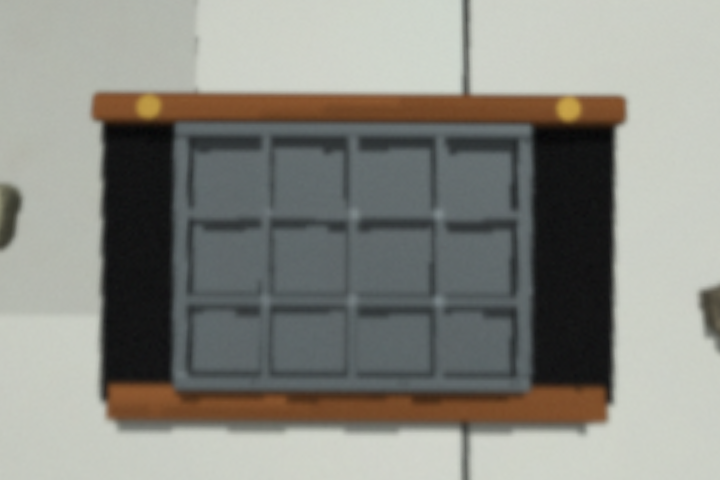

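View pics/w13.png

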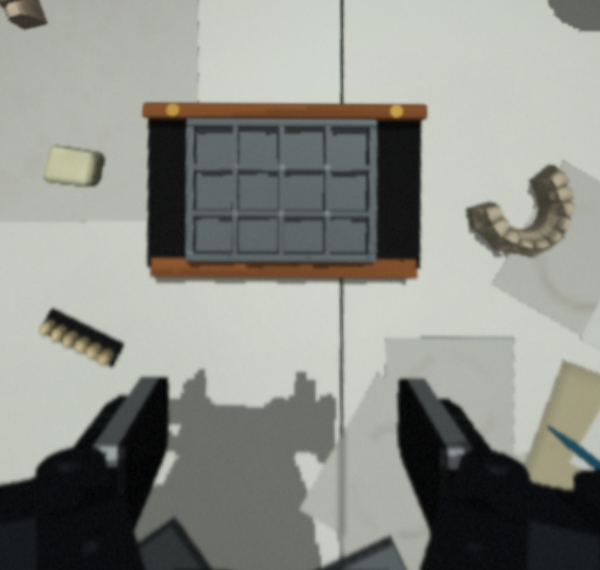

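The tray's far edge meets the rail along its whole length (row 123), square, wells up, with near-equal rubber margins (columns 105–175 and 533–612). The bystanders are unmoved and the gripper is clear.

```bash
python3 -c "
from cell import r
r.hand_in(); print(r.current_t())"
```

```text
the job is handed in; nothing more can be done
the job is handed in; nothing more can be done
```

The tray now lies wells up on the rest, square and touching the rail. I handed the job in at about 52.4 s.

**What I did:** I pushed the tray square against the batten, reared it up on the fingertips, and let go while it stood by itself. Then I tipped it over from behind, slid it back until I felt the rail, and let go.

**First rear-up failed:** the tray slipped off the fingertips at about 34° and dropped back flat on the worktop. The second try also slipped a few mm at the same angle, but it held and went on up. I did not establish why it slips there.

**Forces on the tray:** the highest reading was about 13 N, against the 25 N limit. I sampled it between small moves, not continuously. The rear-up went slightly over the 7–12 N pressing band for a moment. The last push against the rail read about 10 N.

**Last checks:**
- **Tray:** the final wrist picture shows it against the rail along its full length, roughly 1–2 mm off centre sideways.
- **Bystanders:** the teeth strip, silicone key and dental model look unmoved in the pictures, though I did not measure them.
- **Gripper:** it was well clear of everything at hand-in.

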